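Mirror the bench caddy for a left-handed colleague

ROBOT

A 7-joint arm with a two-finger parallel gripper is mounted at the origin on a cart in front of the work surface, level with it; the furniture and walls round the work are solid. World frame = base frame: x ahead of the robot, y to its left, z up, the work surface at z = 0. Lengths are in m, angles in rad, forces in N, time in s.
With the tool pointing down it reaches from about 0.425 to 0.95 m from the base axis. Payload 4.7 kg.
Tool frame: the origin (TCP) lies at the very end of the fingers, on their centre line; the grasp point (between the pads) lies behind it (r.hold_point_z is the z of the grasp point in the tool frame, in m); z points along the fingers, y is the line along which they close (so a half turn about z gives the same grasp; the last joint's range is limited). The gripper opens to 85 mm and grips with 20 to 120 N. Pads are 22 mm wide; open, the fingers measure 114 mm over their backs; the gripper's body (76 mm by 85 mm) begins 54 mm behind the grasp point. The pads swing forward as they close: fully open they stand 13 mm farther back than shut.
Start: joints at [1.084, 0.469, -0.049, 1.532, 0.024, 1.141, -0.082], TCP at [0.298, -0.605, 0.231] pointing down, gripper open.
Joint ranges: [-2.59, 2.59], [-0.33, 1.99], [-1.39, 1.29], [0.1, 2.45], [-1.04, 4.18], [0.21, 1.99], [-2.66, 2.66]. Speed limits (rad/s): [2.57, 2.57, 3.14, 3.14, 3.14, 3.14, 3.14].

INTERFACE

Orientations are given as a unit quaternion [w, x, y, z].
In Python, from plant import r gives the robot as it stands.
- The arm moves only by the tool apply_moves, never from a script. Its argument "moves" is a list of rows, each an object of numbers: "x", "y", "z": the shift along the tool's x, y, z in cm; "wx", "wy", "wz": the turn, a rotation vector about the tool's x, y, z in degrees; "hand": the finger opening in cm, from 0 to 8.54. A call has 1 to 12 rows; each row shifts and turns the commanded pose from where the row before left it, along the tool's axes as they then stand; what a row does not reach is not made up. A row lasts 1/10 s, in which the tool goes at most 50 mm and 8.59 degrees, less where a joint would pass 70% of its speed; a pose out of reach is approached as far as the arm can. A call is refused whole if a number of a shift passes 5 or a number of a turn 8.59, either way. A call with a gripper value outside its range is refused whole. The fingers move at their own pace and stop on an object; the grip force is fixed at half the most. Time passes only in rows, so rows that do not move let the fingers close. It gives the time, the measured TCP pose, the force, the opening and the grip force at its end, in the units of the state.
- r.observe(): the state, without advancing time (a new reading comes with each control period).
- r.capture(name): name is "scene" or "top" or "wrist"; returns the picture (400x640x3 uint8, red, green, blue); there is no depth.
- r.calibration(name): a dict with "mtx" (3x3 intrinsics, pixels), "R" (3x3) and "t" (3): a world point X has camera coordinates R X + t; the wrist camera has in their place "mount" (4x4, takes a point from camera to tool coordinates, whose origin is the TCP and whose axes are the flange's). Camera axes: x right, y down, z forward; pixel columns grow to the right and rows downward; lengths in m; the calibration is good to about 2 mm. A picture is of the moment at which its call begins: read the wrist's pose just before it. calibration takes no time and is no camera call.
- r.close_job(): hands the job in; it is judged then, once.
The state is a dict: "time": time; "joint_positions": joint angles; "joint_velocities": joint speeds; "joint_torque": joint torques, N m; "ee_pos": TCP position; "ee_rot": TCP orientation; "force": force on the tool from outside, world axes, zero at the start; "moment": the same for the moment, N m; "gripper_width": finger opening in m; "gripper_force": force on a finger pad.
Only numpy, scipy, OpenCV 4.12 (cv2) and the standard library are available. Lean on these libraries where they do the work, as an engineer would, in place of code of your own. Each camera call takes 0.05 s, during which the arm holds its last target. There are 200 camera calls.

TASK

The next tester is left-handed, so move the four things from the full caddy into the empty one in mirrored order: the leftmost thing as you face the table goes into the rightmost compartment, the next one into the compartment beside it, and so on. Take them one at a time, starting with the leftmost, and stand each upright and the same way round in the middle of its compartment, flat on the floor of the caddy. Leave everything else on the table where it is.

Things in the scene. Friction and masses are not known exactly. Their poses are not given: they have to be found in the camera images.
- caddy_full: Caddy full at the start: dark steel, fixed tray, 70 mm deep (x, away from the robot) by 308 mm long (y, to its left), yaw varies. Origin: centre of the underside. One row of four compartments, 72 mm (y) by 64 mm (x) inside, centres at y = 114, 38, -38, -114 mm, x = 0. Floor top at z = 3 mm, lips and dividers (3, 4 mm thick) to 9 mm, end walls to 21 mm. May be the nearer or the farther one.
- caddy_empty: Caddy empty at the start: grey plastic, fixed tray, 70 mm deep (x, away from the robot) by 308 mm long (y, to its left), yaw varies. Origin: centre of the underside. One row of four compartments, 72 mm (y) by 64 mm (x) inside, centres at y = 114, 38, -38, -114 mm, x = 0. Floor top at z = 3 mm, lips and dividers (3, 4 mm thick) to 9 mm, end walls to 21 mm. May be the nearer or the farther one.
- loupe: Black bench loupe with a waist, round, 42 mm across and 44 mm tall, standing upright. Grip it squarely along its x or y (40 mm across the barrel), about 30 mm above its underside. Origin: centre of the underside; z up, x about along the caddy's x. 50 g.
- stamp: Hand stamp with a black foot and a wider blue grip on top, standing upright, 62 mm tall. The grip measures 28 mm (x) by 40 mm (y) and spans heights 38 to 62 mm over the underside; the foot 24 by 36 mm. The grip does not move on the foot. Origin: centre of the underside; z up, x about along the caddy's x. 35 g.
- carton: Small white cardboard carton, closed, 50 mm (x) by 63 mm (y), 46 mm tall, its 63 mm side along the row; it must stay that way round to fit a compartment. Origin: centre of the underside; z up, x about along the caddy's x. 140 g.
- shunt_box: Bare aluminium box 36 mm (x) by 46 mm (y), 40 mm tall, with black end plates and two brass binding posts on top (55 mm to their tops, 12 mm thick, standing on the box's y axis). Origin: centre of the underside; z up, x about along the caddy's x. About 200 g.
- tape_roll: Bystander, loose: roll of clear tape lying flat, 91 mm across, 18 mm high. Origin: centre of the underside.
- blower: Bystander, loose: black rubber dust blower with a red nozzle, standing, 52 mm across, 120 mm tall. Origin: centre of the underside.
- marker: Bystander, loose: marker pen with a white barrel and black cap, lying left of the caddies, 135 mm long (its y), 17 mm thick. Origin: centre of the underside.

How it is judged:
On the way, in this order (a step that is already met when the one before it is completed fails the run):
1. the first thing from the left of the full caddy stands in the rightmost compartment of the other one, those moved before it stand in theirs, and the rest have not been moved (((x of loupe in the frame of caddy_empty between -0.015 and 0.015 m and z of loupe in the frame of caddy_empty below 0.007 m and angle between loupe's own z axis and vertical below 0.1 rad and y of loupe in the frame of caddy_empty between -0.129 and -0.099 m) or (distance of loupe from where it was at the start of the episode below 0.015 m and x of loupe in the frame of caddy_full between -0.025 and 0.025 m and (y of loupe in the frame of caddy_full between 0.013 and 0.063 m or y of loupe in the frame of caddy_full between -0.063 and -0.013 m or y of loupe in the frame of caddy_full between -0.139 and -0.089 m))) and ((x of stamp in the frame of caddy_empty between -0.015 and 0.015 m and z of stamp in the frame of caddy_empty below 0.007 m and angle between stamp's own z axis and vertical below 0.1 rad and y of stamp in the frame of caddy_empty between -0.129 and -0.099 m) or (distance of stamp from where it was at the start of the episode below 0.015 m and x of stamp in the frame of caddy_full between -0.025 and 0.025 m and (y of stamp in the frame of caddy_full between 0.013 and 0.063 m or y of stamp in the frame of caddy_full between -0.063 and -0.013 m or y of stamp in the frame of caddy_full between -0.139 and -0.089 m))) and ((x of carton in the frame of caddy_empty between -0.015 and 0.015 m and z of carton in the frame of caddy_empty below 0.007 m and angle between carton's own z axis and vertical below 0.1 rad and y of carton in the frame of caddy_empty between -0.129 and -0.099 m) or (distance of carton from where it was at the start of the episode below 0.015 m and x of carton in the frame of caddy_full between -0.025 and 0.025 m and (y of carton in the frame of caddy_full between 0.013 and 0.063 m or y of carton in the frame of caddy_full between -0.063 and -0.013 m or y of carton in the frame of caddy_full between -0.139 and -0.089 m))) and ((x of shunt_box in the frame of caddy_empty between -0.015 and 0.015 m and z of shunt_box in the frame of caddy_empty below 0.007 m and angle between shunt_box's own z axis and vertical below 0.1 rad and y of shunt_box in the frame of caddy_empty between -0.129 and -0.099 m) or (distance of shunt_box from where it was at the start of the episode below 0.015 m and x of shunt_box in the frame of caddy_full between -0.025 and 0.025 m and (y of shunt_box in the frame of caddy_full between 0.013 and 0.063 m or y of shunt_box in the frame of caddy_full between -0.063 and -0.013 m or y of shunt_box in the frame of caddy_full between -0.139 and -0.089 m)))), for 0.2 s.
2. the second thing from the left of the full caddy stands in the second from the right compartment of the other one, those moved before it stand in theirs, and the rest have not been moved (((x of loupe in the frame of caddy_empty between -0.015 and 0.015 m and z of loupe in the frame of caddy_empty below 0.007 m and angle between loupe's own z axis and vertical below 0.1 rad and (y of loupe in the frame of caddy_empty between -0.129 and -0.099 m or y of loupe in the frame of caddy_empty between -0.053 and -0.023 m)) or (distance of loupe from where it was at the start of the episode below 0.015 m and x of loupe in the frame of caddy_full between -0.025 and 0.025 m and (y of loupe in the frame of caddy_full between -0.063 and -0.013 m or y of loupe in the frame of caddy_full between -0.139 and -0.089 m))) and ((x of stamp in the frame of caddy_empty between -0.015 and 0.015 m and z of stamp in the frame of caddy_empty below 0.007 m and angle between stamp's own z axis and vertical below 0.1 rad and (y of stamp in the frame of caddy_empty between -0.129 and -0.099 m or y of stamp in the frame of caddy_empty between -0.053 and -0.023 m)) or (distance of stamp from where it was at the start of the episode below 0.015 m and x of stamp in the frame of caddy_full between -0.025 and 0.025 m and (y of stamp in the frame of caddy_full between -0.063 and -0.013 m or y of stamp in the frame of caddy_full between -0.139 and -0.089 m))) and ((x of carton in the frame of caddy_empty between -0.015 and 0.015 m and z of carton in the frame of caddy_empty below 0.007 m and angle between carton's own z axis and vertical below 0.1 rad and (y of carton in the frame of caddy_empty between -0.129 and -0.099 m or y of carton in the frame of caddy_empty between -0.053 and -0.023 m)) or (distance of carton from where it was at the start of the episode below 0.015 m and x of carton in the frame of caddy_full between -0.025 and 0.025 m and (y of carton in the frame of caddy_full between -0.063 and -0.013 m or y of carton in the frame of caddy_full between -0.139 and -0.089 m))) and ((x of shunt_box in the frame of caddy_empty between -0.015 and 0.015 m and z of shunt_box in the frame of caddy_empty below 0.007 m and angle between shunt_box's own z axis and vertical below 0.1 rad and (y of shunt_box in the frame of caddy_empty between -0.129 and -0.099 m or y of shunt_box in the frame of caddy_empty between -0.053 and -0.023 m)) or (distance of shunt_box from where it was at the start of the episode below 0.015 m and x of shunt_box in the frame of caddy_full between -0.025 and 0.025 m and (y of shunt_box in the frame of caddy_full between -0.063 and -0.013 m or y of shunt_box in the frame of caddy_full between -0.139 and -0.089 m)))), for 0.2 s.
3. the third thing from the left of the full caddy stands in the third from the right compartment of the other one, those moved before it stand in theirs, and the rest have not been moved (((x of loupe in the frame of caddy_empty between -0.015 and 0.015 m and z of loupe in the frame of caddy_empty below 0.007 m and angle between loupe's own z axis and vertical below 0.1 rad and (y of loupe in the frame of caddy_empty between -0.129 and -0.099 m or y of loupe in the frame of caddy_empty between -0.053 and -0.023 m or y of loupe in the frame of caddy_empty between 0.023 and 0.053 m)) or (distance of loupe from where it was at the start of the episode below 0.015 m and x of loupe in the frame of caddy_full between -0.025 and 0.025 m and y of loupe in the frame of caddy_full between -0.139 and -0.089 m)) and ((x of stamp in the frame of caddy_empty between -0.015 and 0.015 m and z of stamp in the frame of caddy_empty below 0.007 m and angle between stamp's own z axis and vertical below 0.1 rad and (y of stamp in the frame of caddy_empty between -0.129 and -0.099 m or y of stamp in the frame of caddy_empty between -0.053 and -0.023 m or y of stamp in the frame of caddy_empty between 0.023 and 0.053 m)) or (distance of stamp from where it was at the start of the episode below 0.015 m and x of stamp in the frame of caddy_full between -0.025 and 0.025 m and y of stamp in the frame of caddy_full between -0.139 and -0.089 m)) and ((x of carton in the frame of caddy_empty between -0.015 and 0.015 m and z of carton in the frame of caddy_empty below 0.007 m and angle between carton's own z axis and vertical below 0.1 rad and (y of carton in the frame of caddy_empty between -0.129 and -0.099 m or y of carton in the frame of caddy_empty between -0.053 and -0.023 m or y of carton in the frame of caddy_empty between 0.023 and 0.053 m)) or (distance of carton from where it was at the start of the episode below 0.015 m and x of carton in the frame of caddy_full between -0.025 and 0.025 m and y of carton in the frame of caddy_full between -0.139 and -0.089 m)) and ((x of shunt_box in the frame of caddy_empty between -0.015 and 0.015 m and z of shunt_box in the frame of caddy_empty below 0.007 m and angle between shunt_box's own z axis and vertical below 0.1 rad and (y of shunt_box in the frame of caddy_empty between -0.129 and -0.099 m or y of shunt_box in the frame of caddy_empty between -0.053 and -0.023 m or y of shunt_box in the frame of caddy_empty between 0.023 and 0.053 m)) or (distance of shunt_box from where it was at the start of the episode below 0.015 m and x of shunt_box in the frame of caddy_full between -0.025 and 0.025 m and y of shunt_box in the frame of caddy_full between -0.139 and -0.089 m))), for 0.2 s.
At the end, for the whole second after the job is handed in: Each of the four things stands upright (within 0.1 rad) in its own compartment of the caddy that was empty, on the floor (origin less than 7 mm over the caddy's underside) and within 15 mm of the compartment's centre in both directions, all released and at rest (x of loupe in the frame of caddy_empty between -0.015 and 0.015 m and z of each of loupe, stamp, carton, shunt_box in the frame of caddy_empty below 0.007 m and angle between each of loupe, stamp, carton, shunt_box's own z axis and vertical below 0.1 rad and (y of loupe in the frame of caddy_empty between 0.099 and 0.129 m or y of loupe in the frame of caddy_empty between 0.023 and 0.053 m or y of loupe in the frame of caddy_empty between -0.053 and -0.023 m or y of loupe in the frame of caddy_empty between -0.129 and -0.099 m) and x of stamp in the frame of caddy_empty between -0.015 and 0.015 m and (y of stamp in the frame of caddy_empty between 0.099 and 0.129 m or y of stamp in the frame of caddy_empty between 0.023 and 0.053 m or y of stamp in the frame of caddy_empty between -0.053 and -0.023 m or y of stamp in the frame of caddy_empty between -0.129 and -0.099 m) and x of carton in the frame of caddy_empty between -0.015 and 0.015 m and (y of carton in the frame of caddy_empty between 0.099 and 0.129 m or y of carton in the frame of caddy_empty between 0.023 and 0.053 m or y of carton in the frame of caddy_empty between -0.053 and -0.023 m or y of carton in the frame of caddy_empty between -0.129 and -0.099 m) and x of shunt_box in the frame of caddy_empty between -0.015 and 0.015 m and (y of shunt_box in the frame of caddy_empty between 0.099 and 0.129 m or y of shunt_box in the frame of caddy_empty between 0.023 and 0.053 m or y of shunt_box in the frame of caddy_empty between -0.053 and -0.023 m or y of shunt_box in the frame of caddy_empty between -0.129 and -0.099 m) and linear speed of each of loupe, stamp, carton, shunt_box below 0.02 m/s); the robot touches nothing.
It fails at once if the roll of clear tape is moved by more than 30 mm (distance of tape_roll from where it was at the start of the episode above 0.03 m).
It fails at once if the dust blower is moved by more than 30 mm (distance of blower from where it was at the start of the episode above 0.03 m).
It fails at once if the marker pen is moved by more than 30 mm (distance of marker from where it was at the start of the episode above 0.03 m).
It also fails if it takes over 88 s, if anything falls off the work surface, if the arm or the gripper's body presses on something with over 40 N, if the wrist force passes 120 N, or if a joint passes its speed limit or range.

## Working session

There is one attempt and no reset: what is moved stays moved. The work goes in short steps, Python scripts to look and compute and a tool call to move; the robot and the scene stay as the last step left them, time stands still between calls to the robot, and variables do not carry over. Pictures are saved under pics/ and viewed, at most 14 in all, crops included, and the job is handed in when it is done.

Besides the shell and the picture viewer there is one more tool, called after "Request:" in YAML: its name, and indented under it one key for each argument. apply_moves: Moves the arm, as the interface text tells. Its arguments: {"type":"object","properties":{"moves":{"type":"array","items":{"type":"object","properties":{"x":{"type":"number"},"y":{"type":"number"},"z":{"type":"number"},"wx":{"type":"number"},"wy":{"type":"number"},"wz":{"type":"number"},"hand":{"type":"number"}}}}},"required":["moves"]}

```bash
mkdir -p pics; ls; python3 - <<'E'
from plant import r
import cv2
for n in ("top","scene"):
    im=r.capture(n); cv2.imwrite(f"pics/{n}0.png",im[:,:,::-1])
    c=r.calibration(n); print(n,c)
print(r.observe(), r.hold_point_z); print(r.calibration("wrist"))
E
```

```text
pics
top {'mtx': array([[505.64569151,   0.        , 320.89112989],
       [  0.        , 505.64569151, 197.94606553],
       [  0.        ,   0.        ,   1.        ]]), 'R': array([[-1.93464136e-04, -9.99922319e-01, -1.24626813e-02],
       [-9.93772470e-01,  1.58093839e-03, -1.11417136e-01],
       [ 1.11428184e-01,  1.23635143e-02, -9.93695579e-01]]), 't': array([0.08137325, 0.49979016, 0.9683441 ])}
scene {'mtx': array([[439.68365135,   0.        , 324.46491911],
       [  0.        , 439.68365135, 202.7291439 ],
       [  0.        ,   0.        ,   1.        ]]), 'R': array([[-0.6496656 , -0.7601804 , -0.00776887],
       [-0.56932712,  0.49327984, -0.65767898],
       [ 0.5037869 , -0.42284838, -0.75325826]]), 't': array([0.35832627, 0.27481098, 0.86995693])}
{'time': 0.1, 'joint_positions': array([ 1.08409092,  0.46937518, -0.04860555,  1.53356116,  0.02409436,
        1.1410099 , -0.08230878]), 'joint_velocities': array([-0.00098771, -0.00262315,  0.00201131, -0.00387289, -0.00108475,
       -0.00010988,  0.0008744 ]), 'joint_torque': array([ 8.52824542e-04, -5.11517429e+0
[... 235 characters left out ...]
-04]), 'force': array([-0.08823074,  0.14394818,  0.47776316]), 'moment': array([0.00578775, 0.04005439, 0.07141653]), 'gripper_force': 0.0, 'gripper_width': 0.08522178810209234} -0.0187
{'mtx': array([[298.54009173,   0.        , 316.12095786],
       [  0.        , 298.54009173, 198.38435653],
       [  0.        ,   0.        ,   1.        ]]), 'mount': array([[ 1.25761167e-03, -9.63402310e-01, -2.68056726e-01,
         6.75627043e-02],
       [ 9.99999074e-01,  1.07197397e-03,  8.38883274e-04,
         9.60291756e-04],
       [-5.20832249e-04, -2.68057533e-01,  9.63402765e-01,
        -1.41882791e-01],
       [ 0.00000000e+00,  0.00000000e+00,  0.00000000e+00,
         1.00000000e+00]])}
```

View pics/top0.png

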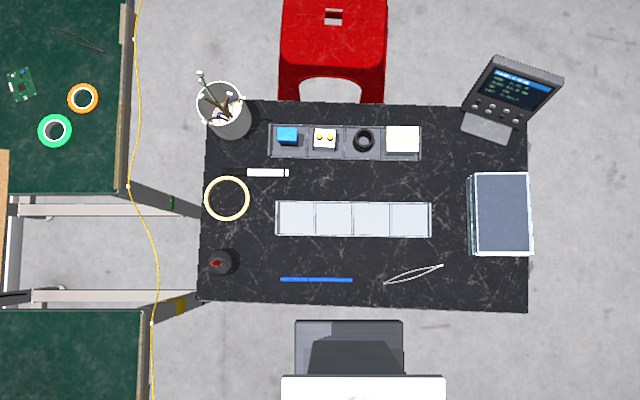

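View pics/scene0.png

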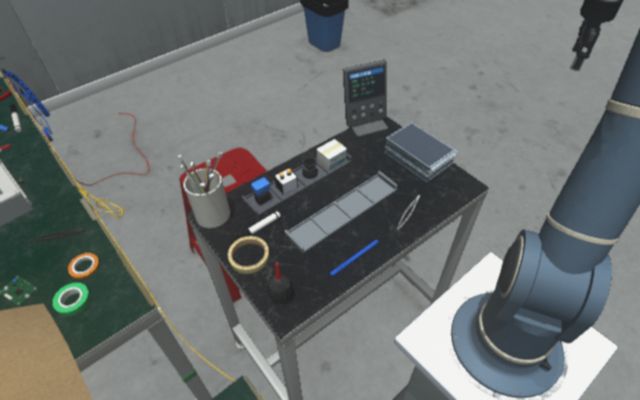

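The top view shows the full dark caddy as the far one, around (268–421, 123–160). From the left it holds the stamp (287,135), shunt box (324,139), loupe (363,141) and carton (403,139). The empty grey caddy is nearer, around (275–431, 201–238). A pencil cup stands left of the stamp at (222,110). The scene view agrees.

```bash
cat > h.py <<'E'
import numpy as np, cv2
from plant import r
from scipy.spatial.transform import Rotation as Ro
def cam(n):
    c=r.calibration(n)
    if n!="wrist": return c["mtx"],c["R"],c["t"]
    s=r.observe(); q=s["ee_rot"]; T=np.eye(4)
    T[:3,:3]=Ro.from_quat([q[1],q[2],q[3],q[0]]).as_matrix(); T[:3,3]=s["ee_pos"]
    W=np.linalg.inv(T@c["mount"]); return c["mtx"],W[:3,:3],W[:3,3]
def ray(C,uv,z):
    K,R,t=C; d=R.T@np.linalg.inv(K)@np.array([uv[0],uv[1],1.]); o=-R.T@t
    return o+d*(z-o[2])/d[2]
def proj(C,X):
    K,R,t=C; p=K@(R@np.asarray(X)+t); return p[:2]/p[2]
def blobs(im,mask,amin=30):
    n,l,s,c=cv2.connectedComponentsWithStats(mask.astype(np.uint8))
    return [(s[i],c[i],l==i) for i in range(1,n) if s[i][4]>=amin]
def rect(C,m,z):
    p=np.argwhere(m)[:,::-1]; hull=cv2.convexHull(p.astype(np.int32))[:,0]
    w=np.array([ray(C,q,z)[:2] for q in hull])*1000
    (c,sz,a)=cv2.minAreaRect(w.astype(np.float32)); return np.round(c,1),np.round(sz,1),round(a,2)
E
python3 - <<'E'
from h import *
im=r.capture("top"); C=cam("top"); h=cv2.cvtColor(im,cv2.COLOR_RGB2HSV).astype(int); H,S,V=h[...,0],h[...,1],h[...,2]
ys,xs=np.mgrid[:400,:640]
def reg(x0,x1,y0,y1): return (xs>=x0)&(xs<=x1)&(ys>=y0)&(ys<=y1)
def show(n,m,z,a=60):
    for s,c,mm in blobs(im,m,a): print(n,s,np.round(c,1),rect(C,mm,z))
m=reg(268,440,193,245)&(V>110); m=cv2.morphologyEx(m.astype(np.uint8),cv2.MORPH_CLOSE,np.ones((5,5)))
show("empty",m,.009)
show("stamp",reg(268,305,115,150)&(S>120)&(H>90)&(H<125)&(V>180),.065)
show("carton",reg(380,425,115,160)&(V>225),.049)
show("brass",reg(308,340,120,150)&(S>90)&(H<40)&(V>120),.058,8)
show("shuntwhite",reg(308,340,120,150)&(V>170),.043)
show("loupe",reg(345,380,120,160)&(V<38),.047)
full=reg(260,430,115,170)&(V>60); full=cv2.morphologyEx(full.astype(np.uint8),cv2.MORPH_CLOSE,np.ones((9,9)))
full=cv2.morphologyEx(full,cv2.MORPH_OPEN,np.ones((7,7)));show("full",full,.009)
cv2.imwrite("pics/crop.png",cv2.resize(im[85:245,190:440],None,fx=3,fy=3,interpolation=cv2.INTER_CUBIC)[:,:,::-1])
for u in [(197,103),(246,95),(222,140),(205,75)]: print(u,ray(C,u,.12),ray(C,u,0))
E
```

```text
empty [ 270  200  165   43 5644] [353.3 218.6] (array([460.8,  19.6]), array([326.8,  79.9]), 87.33)
stamp [277 126  21  16 285] [286.8 133.5] (array([620.9, 146.3]), array([39.3, 27.7]), 85.94)
carton [386 126  33  26 836] [402.3 138.5] (array([614.1, -77.9]), array([62.8, 49.8]), 89.8)
brass [317 134   5   5  21] [318.9 136. ] (array([617.4,  84.2]), array([7.8, 7.9]), 89.99)
brass [328 135   5   5  20] [329.8 136.8] (array([615.4,  62.9]), array([7.8, 7.9]), 89.85)
shuntwhite [313 128  28  23 434] [325.8 137.5] (array([615. ,  69.7]), array([53.1, 44.1]), 89.75)
loupe [358 131  13  10  69] [364.8 134.3] (array([622.9,  -5.5]), array([26. , 14.5]), 70.99)
full [ 260  115  171   56 9568] [345.1 142.5] (array([615.7,  32.2]), array([347.4, 114.2]), 89.79)
(197, 103) [0.66511328 0.30690426 0.12      ] [0.70199953 0.33871505 0.        ]
(246, 95) [0.67983767 0.21714068 0.12      ] [0.7186895  0.23696886 0.        ]
(222, 140) [0.59582209 0.25945637 0.12      ] [0.62345861 0.28493331 0.        ]
(205, 75) [0.71815209 0.29354313 0.12      ] [0.76211854 0.32357034 0.        ]
```

View pics/crop.png

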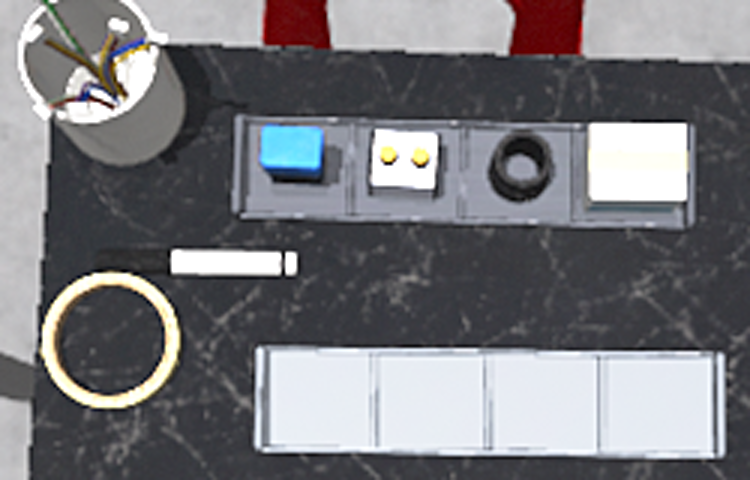

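The crop shows clear edges. The empty caddy's corners are at crop (258,346), (722,354), (722,457) and (254,451), and the full caddy's are at (237,115), (694,124), (692,225) and (232,217). The cup is close to the stamp's left. I'll grip the stamp along y with the camera facing the robot, and the rest along x.

```bash
python3 - <<'E'
from h import *
C=cam("top"); f=lambda p:(190+(p[0]+.5)/3-.5,85+(p[1]+.5)/3-.5)
for n,P in (("empty",[(258,346),(722,354),(722,457),(254,451)]),("full",[(237,115),(694,124),(692,225),(232,217)])):
  for z in (.009,.021):
    w=np.array([ray(C,f(p),z)[:2] for p in P])*1000
    l=(w[0]+w[3])/2;q=(w[1]+w[2])/2; print(n,z,w.round().tolist(),"c",w.mean(0).round(1),"len",np.linalg.norm(l-q).round(1),"yaw",np.degrees(np.arctan2(-(l-q)[0],(l-q)[1])).round(2))
im=r.capture("top"); g=cv2.cvtColor(im,cv2.COLOR_RGB2GRAY)[115:165,345:382].astype(np.uint8)
m=cv2.morphologyEx((g<60).astype(np.uint8),cv2.MORPH_OPEN,np.ones((2,2)))
n,l,s,c=cv2.connectedComponentsWithStats(m); print([(s[i],c[i]+[345,115]) for i in range(1,n)])
print([ray(C,f(p),.047)[:2]*1000 for p in [(523,130),(523,190),(493,160),(553,160)]])
E
```

```text
empty 0.009 [[498.0, 172.0], [492.0, -138.0], [424.0, -136.0], [428.0, 174.0]] c [460.4  18. ] len 310.3 yaw -0.93
empty 0.021 [[497.0, 171.0], [491.0, -136.0], [423.0, -134.0], [427.0, 173.0]] c [459.5  18.6] len 306.6 yaw -0.93
full 0.009 [[657.0, 188.0], [649.0, -123.0], [580.0, -120.0], [586.0, 191.0]] c [617.8  34. ] len 310.8 yaw -1.26
full 0.021 [[653.0, 187.0], [646.0, -121.0], [577.0, -118.0], [584.0, 189.0]] c [615.1  34.4] len 307.1 yaw -1.26
[(array([  0,   0,  31,  12, 224], dtype=int32), array([362.11160714, 119.77678571])), (array([32,  0,  5, 12, 41], dtype=int32), array([379.63414634, 121.07317073])), (array([ 0,  4,  4,  4, 12], dtype=int32), array([346.5, 120.5])), (array([2, 9, 2, 2, 4], dtype=int32), array([347.5, 124.5])), (array([13, 16, 15, 12, 89], dtype=int32), array([365.7752809, 135.5505618])), (array([  9,  27,  20,  11, 101], dtype=int32), array([362.40594059, 148.01980198])), (array([13, 46,  2,  2,  4], dtype=int32), array([358.5, 161.5])), (array([20, 46,  4,  2,  8], dtype=int32), array([366.5, 161.5])), (array([ 3, 49,  3,  1,  3], dtype=int32), array([349., 164.]))]
[array([635.79066711,  -3.94607889]), array([595.84916709,  -3.55929223]), array([615.83588513,  15.8160264 ]), array([615.71431561, -23.31070437])]
```

Request:
apply_moves:
  moves:
    - {"z":-5}
    - {"z":-3}
    - {"y":-5}
    - {"y":-5}
    - {"y":-5}
    - {"y":-5}
    - {"y":-5}
    - {"y":-5}
    - {"y":-5}
    - {"y":-5}
    - {"y":-5}
    - {"y":-5}

```text
validation failed for argument at $.mo...
```

The measurements agree with the given sizes: both caddies come out about 307 mm long, and the things sit on the compartment centres. The move call was refused on format, so I'll resend it with every field filled.

Request:
apply_moves:
  moves:
    - {"x":0,"y":0,"z":-4.5,"wx":0,"wy":0,"wz":0,"hand":8.5}
    - {"x":0,"y":0,"z":-4,"wx":0,"wy":0,"wz":0,"hand":8.5}
    - {"x":3.7,"y":-3.2,"z":0,"wx":0,"wy":0,"wz":0,"hand":8.5}
    - {"x":3.7,"y":-3.2,"z":0,"wx":0,"wy":0,"wz":0,"hand":8.5}
    - {"x":3.7,"y":-3.2,"z":0,"wx":0,"wy":0,"wz":0,"hand":8.5}
    - {"x":3.7,"y":-3.2,"z":0,"wx":0,"wy":0,"wz":0,"hand":8.5}
    - {"x":3.7,"y":-3.2,"z":0,"wx":0,"wy":0,"wz":0,"hand":8.5}
    - {"x":3.7,"y":-3.2,"z":0,"wx":0,"wy":0,"wz":0,"hand":8.5}
    - {"x":3.7,"y":-3.2,"z":0,"wx":0,"wy":0,"wz":0,"hand":8.5}
    - {"x":3.7,"y":-3.2,"z":0,"wx":0,"wy":0,"wz":0,"hand":8.5}
    - {"x":3.7,"y":-3.2,"z":0,"wx":0,"wy":0,"wz":0,"hand":8.5}
    - {"x":3.7,"y":-3.2,"z":0,"wx":0,"wy":0,"wz":0,"hand":8.5}

```text
time: 1.4
ee_pos: [0.4891, -0.153, 0.3164]
ee_rot: [0.0, 0.974, 0.227, 0.0]
force: [0.5, -0.3, 0.0]
gripper_width: 0.0848
gripper_force: 0.0
```

Request:
apply_moves:
  moves:
    - {"x":3.6,"y":-3,"z":0,"wx":0,"wy":0,"wz":-5,"hand":8.5}
    - {"x":3.8,"y":-2.7,"z":0,"wx":0,"wy":0,"wz":-5,"hand":8.5}
    - {"x":4.0,"y":-2.4,"z":0,"wx":0,"wy":0,"wz":-5,"hand":8.5}
    - {"x":4.2,"y":-2.0,"z":0,"wx":0,"wy":0,"wz":-5,"hand":8.5}
    - {"x":4.4,"y":-1.6,"z":0,"wx":0,"wy":0,"wz":-5,"hand":8.5}
    - {"x":4.5,"y":-1.2,"z":0,"wx":0,"wy":0,"wz":-8.5,"hand":8.5}
    - {"x":0,"y":0,"z":0,"wx":0,"wy":0,"wz":-8.5,"hand":8.5}
    - {"x":0,"y":0,"z":0,"wx":0,"wy":0,"wz":-8.5,"hand":8.5}
    - {"x":0,"y":0,"z":0,"wx":0,"wy":0,"wz":-8.5,"hand":8.5}
    - {"x":0,"y":0,"z":0,"wx":0,"wy":0,"wz":-8.5,"hand":8.5}
    - {"x":0,"y":0,"z":0,"wx":0,"wy":0,"wz":-8.5,"hand":8.5}
    - {"x":0,"y":0,"z":0,"wx":0,"wy":0,"wz":-8.5,"hand":8.5}

```text
time: 2.6
ee_pos: [0.6004, 0.1017, 0.3161]
ee_rot: [-0.0, 0.566, 0.824, -0.0]
force: [0.1, -0.1, -0.2]
gripper_width: 0.0852
gripper_force: 0.0
```

Request:
apply_moves:
  moves:
    - {"x":0,"y":0,"z":0,"wx":0,"wy":0,"wz":-8.5,"hand":6}
    - {"x":0,"y":0,"z":0,"wx":0,"wy":0,"wz":-8.5,"hand":5.5}
    - {"x":0,"y":0,"z":0,"wx":0,"wy":0,"wz":-8.5,"hand":5.5}
    - {"x":0,"y":0,"z":0,"wx":0,"wy":0,"wz":-8.5,"hand":5.5}
    - {"x":0,"y":0,"z":0,"wx":0,"wy":0,"wz":-8.5,"hand":5.5}
    - {"x":0,"y":0,"z":0,"wx":0,"wy":0,"wz":-8.5,"hand":5.5}
    - {"x":0,"y":0,"z":0,"wx":0,"wy":0,"wz":-8.5,"hand":5.5}
    - {"x":0,"y":0,"z":0,"wx":0,"wy":0,"wz":-8.5,"hand":5.5}

```text
time: 3.4
ee_pos: [0.6005, 0.1016, 0.3161]
ee_rot: [-0.0, 0.008, 1.0, -0.0]
force: [-0.2, -1.0, -0.5]
gripper_width: 0.055
gripper_force: 0.0
```

```bash
python3 - <<'E'
from h import *
s=r.observe(); print(s["ee_pos"],s["ee_rot"],s["joint_positions"].round(2),s["gripper_width"])
im=r.capture("wrist"); C=cam("wrist"); cv2.imwrite("pics/w1.png",im[:,:,::-1])
h=cv2.cvtColor(im,cv2.COLOR_RGB2HSV).astype(int); m=(h[...,1]>120)&(h[...,0]>90)&(h[...,0]<125)&(h[...,2]>140)
for a,c,mm in blobs(im,m,200): print(a,c.round(),rect(C,mm,.065))
E
```

```text
[0.60046847 0.10159656 0.31608329] [-1.48672374e-04  8.17445278e-03  9.99966558e-01 -1.97524302e-04] [ 0.45  0.46 -0.98  1.55  0.39  1.34  0.98] 0.055008542854632095
[335 170  30  22 601] [350. 180.] (array([618. , 145.5]), array([39.3, 28.8]), 89.34)
```

View pics/w1.png

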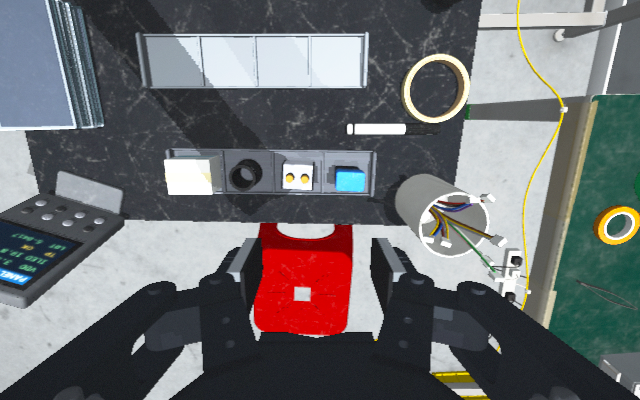

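The wrist view shows the blue stamp at (350,180), which puts it at (618,145.5) and agrees with the top view. The cup stands to its right in the image, around (400–490, 175–255). Next I shift over the stamp and descend.

Request:
apply_moves:
  moves:
    - {"x":-1.9,"y":4.4,"z":0,"wx":0,"wy":0,"wz":0,"hand":5.5}
    - {"x":0,"y":0,"z":4.5,"wx":0,"wy":0,"wz":0,"hand":5.5}
    - {"x":0,"y":0,"z":4.5,"wx":0,"wy":0,"wz":0,"hand":5.5}
    - {"x":0,"y":0,"z":4.5,"wx":0,"wy":0,"wz":0,"hand":5.5}
    - {"x":0,"y":0,"z":4.5,"wx":0,"wy":0,"wz":0,"hand":5.5}
    - {"x":0,"y":0,"z":3.5,"wx":0,"wy":0,"wz":0,"hand":5.5}
    - {"x":0,"y":0,"z":2,"wx":0,"wy":0,"wz":0,"hand":5.5}
    - {"x":0,"y":0,"z":0,"wx":0,"wy":0,"wz":0,"hand":5.5}

```text
time: 4.25
ee_pos: [0.6184, 0.144, 0.0777]
ee_rot: [-0.003, 0.012, 1.0, -0.001]
force: [-0.5, -0.0, 0.3]
gripper_width: 0.0551
gripper_force: 0.0
```

```bash
python3 - <<'E'
from h import *
s=r.observe(); print(s["ee_pos"],s["ee_rot"],s["force"])
im=r.capture("wrist"); cv2.imwrite("pics/w2.png",im[:,:,::-1])
E
```

```text
[0.61842356 0.14404682 0.07770577] [-0.00323487  0.01214657  0.99992033 -0.0011516 ] [-0.51557208 -0.03622812  0.28994112]
```

View pics/w2.png

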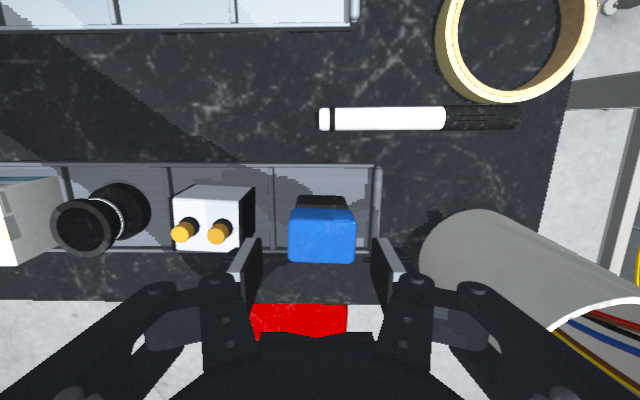

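The wrist view shows the stamp centred between the pads: stamp at u≈322, pads at 250–385. Both fingers clear the shunt box and the cup. I descend and grip.

Request:
apply_moves:
  moves:
    - {"x":-0.1,"y":0.15,"z":1.5,"wx":0,"wy":0,"wz":0,"hand":5.5}
    - {"x":0,"y":0,"z":1.7,"wx":0,"wy":0,"wz":0,"hand":5.5}
    - {"x":0,"y":0,"z":1.5,"wx":0,"wy":0,"wz":0,"hand":5.5}
    - {"x":0,"y":0,"z":0,"wx":0,"wy":0,"wz":0,"hand":5.5}
    - {"x":0,"y":0,"z":0,"wx":0,"wy":0,"wz":0,"hand":3}
    - {"x":0,"y":0,"z":0,"wx":0,"wy":0,"wz":0,"hand":3}
    - {"x":0,"y":0,"z":0,"wx":0,"wy":0,"wz":0,"hand":3}
    - {"x":0,"y":0,"z":0,"wx":0,"wy":0,"wz":0,"hand":3}
    - {"x":0,"y":0,"z":0,"wx":0,"wy":0,"wz":0,"hand":3}

```text
time: 5.2
ee_pos: [0.6217, 0.1469, 0.0346]
ee_rot: [0.0, 0.011, 1.0, -0.0]
force: [-0.5, -0.9, -0.1]
gripper_width: 0.0382
gripper_force: 59.8
```

Request:
apply_moves:
  moves:
    - {"x":0,"y":0,"z":-2,"wx":0,"wy":0,"wz":0,"hand":3}
    - {"x":0,"y":0,"z":-4,"wx":0,"wy":0,"wz":0,"hand":3}
    - {"x":0,"y":0,"z":-4,"wx":0,"wy":0,"wz":0,"hand":3}
    - {"x":2.0,"y":-3.0,"z":-1,"wx":0,"wy":0,"wz":0,"hand":3}
    - {"x":2.3,"y":-3.5,"z":0,"wx":0,"wy":0,"wz":0,"hand":3}
    - {"x":2.3,"y":-3.5,"z":0,"wx":0,"wy":0,"wz":0,"hand":3}
    - {"x":2.3,"y":-3.5,"z":0,"wx":0,"wy":0,"wz":0,"hand":3}
    - {"x":2.3,"y":-3.5,"z":0,"wx":0,"wy":0,"wz":0,"hand":3}
    - {"x":2.3,"y":-3.5,"z":0,"wx":0,"wy":0,"wz":0,"hand":3}
    - {"x":2.0,"y":-2.5,"z":0,"wx":0,"wy":0,"wz":0,"hand":3}
    - {"x":0.7,"y":-1.2,"z":0,"wx":0,"wy":0,"wz":0,"hand":3}
    - {"x":0,"y":0,"z":0,"wx":0,"wy":0,"wz":0,"hand":3}

```text
time: 6.4
ee_pos: [0.4534, -0.0935, 0.1452]
ee_rot: [0.0, 0.013, 1.0, -0.001]
force: [0.3, 0.3, 0.1]
gripper_width: 0.0384
gripper_force: 60.1
```

```bash
python3 - <<'E'
from h import *
s=r.observe(); print(s["ee_pos"],s["ee_rot"],s["force"],s["gripper_width"])
im=r.capture("wrist"); cv2.imwrite("pics/w3.png",im[:,:,::-1])
E
```

```text
[ 0.45336783 -0.09352879  0.14520696] [ 1.04407321e-04  1.30729093e-02  9.99913799e-01 -1.21734543e-03] [0.2946009  0.32926519 0.14540125] 0.03836689477905554
```

View pics/w3.png

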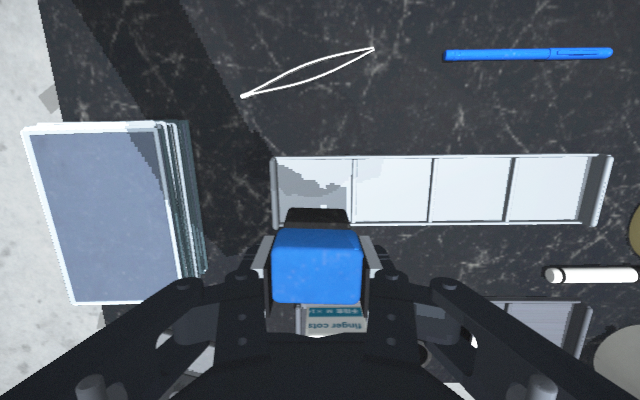

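The stamp is held upright. The empty caddy's outline is clear, from (272,157) to (611,155), so I cross-check it with the target.

```bash
python3 - <<'E'
from h import *
C=cam("wrist")
for uv,z in [((272,157),.021),((277,227),.021),((611,155),.021),((594,226),.021),((352,158),.009),((354,223),.009),((429,158),.009),((429,223),.009)]: print(uv,(ray(C,uv,z)*1000).round(1))
E
```

```text
(272, 157) [ 422.  -131.7   21. ]
(277, 227) [ 488.7 -131.1   21. ]
(611, 155) [427.1 169.7  21. ]
(594, 226) [494.4 170.1  21. ]
(352, 158) [426.3 -59.    9. ]
(354, 223) [490.8 -56.4   9. ]
(429, 158) [427.9  12.7   9. ]
(429, 223) [492.5  17.9   9. ]
```

Request:
apply_moves:
  moves:
    - {"x":-0.55,"y":-0.2,"z":1,"wx":0,"wy":0,"wz":0,"hand":3}
    - {"x":0,"y":0,"z":3,"wx":0,"wy":0,"wz":0,"hand":3}
    - {"x":0,"y":0,"z":3,"wx":0,"wy":0,"wz":0,"hand":3}
    - {"x":0,"y":0,"z":2,"wx":0,"wy":0,"wz":0,"hand":3}
    - {"x":0,"y":0,"z":1,"wx":0,"wy":0,"wz":0,"hand":3}
    - {"x":0,"y":0,"z":0.5,"wx":0,"wy":0,"wz":0,"hand":3}
    - {"x":0,"y":0,"z":0.2,"wx":0,"wy":0,"wz":0,"hand":3}
    - {"x":0,"y":0,"z":0.2,"wx":0,"wy":0,"wz":0,"hand":3}
    - {"x":0,"y":0,"z":0,"wx":0,"wy":0,"wz":0,"hand":3}

```text
time: 7.35
ee_pos: [0.4602, -0.0936, 0.0358]
ee_rot: [0.001, 0.011, 1.0, -0.0]
force: [0.3, -0.5, 0.1]
gripper_width: 0.0385
gripper_force: 60.0
```

Request:
apply_moves:
  moves:
    - {"x":0,"y":-0.15,"z":0.1,"wx":0,"wy":0,"wz":0,"hand":3}
    - {"x":0,"y":0,"z":0.1,"wx":0,"wy":0,"wz":0,"hand":3}
    - {"x":0,"y":0,"z":0,"wx":0,"wy":0,"wz":0,"hand":3}

```text
time: 7.65
ee_pos: [0.4602, -0.0956, 0.0343]
ee_rot: [0.001, 0.011, 1.0, -0.001]
force: [-1.7, -1.1, 7.2]
gripper_width: 0.0383
gripper_force: 60.9
```

Request:
apply_moves:
  moves:
    - {"x":0,"y":0,"z":0,"wx":0,"wy":0,"wz":0,"hand":5}
    - {"x":0,"y":0,"z":0,"wx":0,"wy":0,"wz":0,"hand":6.5}
    - {"x":0,"y":0,"z":0,"wx":0,"wy":0,"wz":0,"hand":6.5}
    - {"x":0,"y":0,"z":-1,"wx":0,"wy":0,"wz":0,"hand":6.5}
    - {"x":0,"y":0,"z":-3,"wx":0,"wy":0,"wz":0,"hand":6.5}
    - {"x":0,"y":0,"z":-4,"wx":0,"wy":0,"wz":0,"hand":6.5}
    - {"x":0,"y":0,"z":-4,"wx":0,"wy":0,"wz":0,"hand":7}
    - {"x":0,"y":0,"z":-4,"wx":0,"wy":0,"wz":0,"hand":7}
    - {"x":-3,"y":3.3,"z":0,"wx":0,"wy":0,"wz":0,"hand":7}
    - {"x":-3,"y":3.3,"z":0,"wx":0,"wy":0,"wz":0,"hand":7}
    - {"x":-3,"y":3.3,"z":0,"wx":0,"wy":0,"wz":0,"hand":7}
    - {"x":-3,"y":3.3,"z":0,"wx":0,"wy":0,"wz":0,"hand":7}

```text
time: 8.85
ee_pos: [0.5836, 0.035, 0.194]
ee_rot: [0.0, 0.012, 1.0, -0.0]
force: [-0.0, -1.2, 0.1]
gripper_width: 0.0698
gripper_force: 0.0
```

Request:
apply_moves:
  moves:
    - {"x":-2.5,"y":3.3,"z":0,"wx":0,"wy":0,"wz":0,"hand":7}
    - {"x":0,"y":0,"z":0,"wx":0,"wy":0,"wz":8.5,"hand":7}
    - {"x":0,"y":0,"z":0,"wx":0,"wy":0,"wz":8.5,"hand":7}
    - {"x":0,"y":0,"z":0,"wx":0,"wy":0,"wz":8.5,"hand":7}
    - {"x":0,"y":0,"z":0,"wx":0,"wy":0,"wz":8.5,"hand":7}
    - {"x":0,"y":0,"z":0,"wx":0,"wy":0,"wz":8.5,"hand":7}
    - {"x":0,"y":0,"z":0,"wx":0,"wy":0,"wz":8.5,"hand":7}
    - {"x":0,"y":0,"z":0,"wx":0,"wy":0,"wz":8.5,"hand":7}
    - {"x":0,"y":0,"z":0,"wx":0,"wy":0,"wz":8.5,"hand":7}
    - {"x":0,"y":0,"z":0,"wx":0,"wy":0,"wz":8.5,"hand":7}
    - {"x":0,"y":0,"z":0,"wx":0,"wy":0,"wz":8.5,"hand":7}
    - {"x":0,"y":0,"z":0,"wx":0,"wy":0,"wz":5,"hand":7}

```text
time: 10.05
ee_pos: [0.6081, 0.067, 0.194]
ee_rot: [-0.0, 0.716, 0.698, 0.0]
force: [0.1, 1.5, -0.5]
gripper_width: 0.0699
gripper_force: 0.0
```

```bash
python3 - <<'E'
from h import *
s=r.observe(); print(s["ee_pos"],s["ee_rot"],s["joint_positions"].round(2))
C=cam("wrist"); a=r.capture("wrist"); b=r.capture("top"); CT=cam("top")
h=cv2.cvtColor(b,cv2.COLOR_RGB2HSV).astype(int); m=(h[...,1]>120)&(h[...,0]>90)&(h[...,0]<125)&(h[...,2]>180); m[:170]=0;m[260:]=0;m[:,:270]=0;m[:,440:]=0
for q,c,mm in blobs(b,m,60): print("stamp",c,rect(CT,mm,.065))
h=cv2.cvtColor(a,cv2.COLOR_RGB2HSV).astype(int); m=(h[...,1]>110)&(h[...,0]>12)&(h[...,0]<32)&(h[...,2]>100)
for q,c,mm in blobs(a,m,60): print("brass",q,c,rect(C,mm,.058))
b=cv2.resize(b[90:250,190:450],(640,394))
cv2.imwrite("pics/w4.png",np.vstack([a,b])[::1,:,::-1][:, :, :])
E
python3 -c "
import cv2;i=cv2.imread('pics/w4.png');cv2.imwrite('pics/w4s.png',cv2.resize(i,(480,595)))"
```

```text
[0.60805235 0.06703765 0.19400192] [-7.95887134e-05  7.16298614e-01  6.97793813e-01  2.87558236e-04] [ 0.24  0.46 -0.58  1.71  0.28  1.06 -0.45]
brass [610  11  30  31 205] [623.85853659  25.3804878 ] (array([869.5, 199.9]), array([24.8, 16.4]), 30.57)
brass [319 185  11  12 103] [323.78640777 190.36893204] (array([615.9,  64.1]), array([10.9,  9.6]), 88.72)
```

View pics/w4s.png

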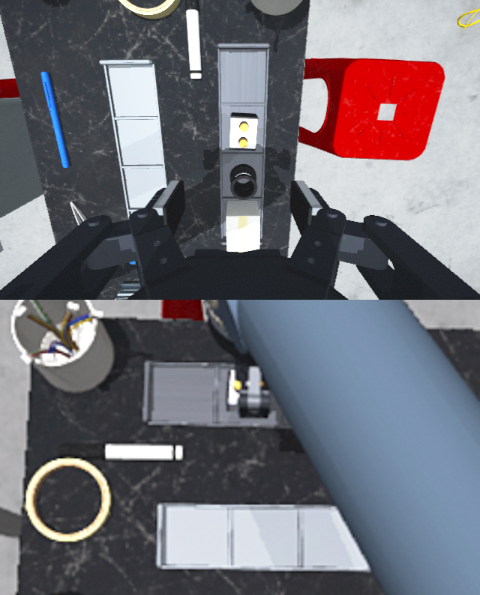

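The wrist view shows the shunt box posts at about (323,170) and (324,190) full scale, and the empty slot where the stamp stood. In the top view the arm hides the stamp. The shunt centre is about (616,74), so I go down on it.

Request:
apply_moves:
  moves:
    - {"x":0.7,"y":0.8,"z":3,"wx":0,"wy":0,"wz":0,"hand":7}
    - {"x":0,"y":0,"z":4,"wx":0,"wy":0,"wz":0,"hand":7}
    - {"x":0,"y":0,"z":4,"wx":0,"wy":0,"wz":0,"hand":7}
    - {"x":0,"y":0,"z":3,"wx":0,"wy":0,"wz":0,"hand":7}
    - {"x":0,"y":0,"z":2,"wx":0,"wy":0,"wz":0,"hand":7}
    - {"x":0,"y":0,"z":1.5,"wx":0,"wy":0,"wz":0,"hand":7}
    - {"x":0,"y":0,"z":0,"wx":0,"wy":0,"wz":0,"hand":7}
    - {"x":0,"y":0,"z":0,"wx":0,"wy":0,"wz":0,"hand":7}

```text
time: 10.95
ee_pos: [0.617, 0.0738, 0.0191]
ee_rot: [0.0, 0.715, 0.699, 0.001]
force: [1.5, -0.9, 0.6]
gripper_width: 0.0703
gripper_force: 0.0
```

Request:
apply_moves:
  moves:
    - {"x":0,"y":0,"z":0.4,"wx":0,"wy":0,"wz":0,"hand":7}
    - {"x":0,"y":0,"z":0,"wx":0,"wy":0,"wz":0,"hand":2.8}
    - {"x":0,"y":0,"z":0,"wx":0,"wy":0,"wz":0,"hand":2.8}
    - {"x":0,"y":0,"z":0,"wx":0,"wy":0,"wz":0,"hand":2.8}
    - {"x":0,"y":0,"z":0,"wx":0,"wy":0,"wz":0,"hand":2.8}
    - {"x":0,"y":0,"z":0,"wx":0,"wy":0,"wz":0,"hand":2.8}
    - {"x":0,"y":0,"z":0,"wx":0,"wy":0,"wz":0,"hand":2.8}

```text
time: 11.65
ee_pos: [0.6172, 0.0737, 0.0153]
ee_rot: [0.001, 0.715, 0.699, 0.001]
force: [-1.1, 0.4, 5.2]
gripper_width: 0.0352
gripper_force: 59.7
```

Request:
apply_moves:
  moves:
    - {"x":0,"y":0,"z":-2,"wx":0,"wy":0,"wz":0,"hand":2.8}
    - {"x":0,"y":0,"z":-4,"wx":0,"wy":0,"wz":0,"hand":2.8}
    - {"x":0,"y":0,"z":-4,"wx":0,"wy":0,"wz":0,"hand":2.8}
    - {"x":-1.6,"y":-2.6,"z":0,"wx":0,"wy":0,"wz":0,"hand":2.8}
    - {"x":-2,"y":-3.2,"z":0,"wx":0,"wy":0,"wz":0,"hand":2.8}
    - {"x":-2,"y":-3.2,"z":0,"wx":0,"wy":0,"wz":0,"hand":2.8}
    - {"x":-2,"y":-3.2,"z":0,"wx":0,"wy":0,"wz":0,"hand":2.8}
    - {"x":-1.4,"y":-2.2,"z":0,"wx":0,"wy":0,"wz":0,"hand":2.8}
    - {"x":-0.7,"y":-1.1,"z":0,"wx":0,"wy":0,"wz":0,"hand":2.8}
    - {"x":0,"y":0,"z":0,"wx":0,"wy":0,"wz":0,"hand":2.8}
    - {"x":0,"y":0,"z":0,"wx":0,"wy":0,"wz":0,"hand":2.8}

```text
time: 12.75
ee_pos: [0.4607, -0.0194, 0.1146]
ee_rot: [0.0, 0.715, 0.699, 0.001]
force: [0.9, -0.4, -1.3]
gripper_width: 0.0358
gripper_force: 59.4
```

Request:
apply_moves:
  moves:
    - {"x":-0.05,"y":-0.1,"z":2,"wx":0,"wy":0,"wz":0,"hand":2.8}
    - {"x":0,"y":0,"z":3,"wx":0,"wy":0,"wz":0,"hand":2.8}
    - {"x":0,"y":0,"z":2.5,"wx":0,"wy":0,"wz":0,"hand":2.8}
    - {"x":0,"y":0,"z":1.5,"wx":0,"wy":0,"wz":0,"hand":2.8}
    - {"x":0,"y":0,"z":0.5,"wx":0,"wy":0,"wz":0,"hand":2.8}
    - {"x":0,"y":0,"z":0.2,"wx":0,"wy":0,"wz":0,"hand":2.8}
    - {"x":0,"y":0,"z":0.1,"wx":0,"wy":0,"wz":0,"hand":2.8}
    - {"x":0,"y":0,"z":0,"wx":0,"wy":0,"wz":0,"hand":2.8}

```text
time: 13.55
ee_pos: [0.4592, -0.0203, 0.0169]
ee_rot: [0.001, 0.715, 0.699, 0.001]
force: [0.3, 0.7, -2.0]
gripper_width: 0.0356
gripper_force: 59.4
```

Request:
apply_moves:
  moves:
    - {"x":0,"y":0,"z":0.1,"wx":0,"wy":0,"wz":0,"hand":2.8}
    - {"x":0,"y":0,"z":0.1,"wx":0,"wy":0,"wz":0,"hand":2.8}
    - {"x":0,"y":0,"z":0,"wx":0,"wy":0,"wz":0,"hand":2.8}

```text
time: 13.85
ee_pos: [0.4589, -0.0206, 0.0152]
ee_rot: [0.001, 0.715, 0.699, 0.0]
force: [-1.1, -0.6, 5.9]
gripper_width: 0.0354
gripper_force: 60.2
```

Request:
apply_moves:
  moves:
    - {"x":0,"y":0,"z":0,"wx":0,"wy":0,"wz":0,"hand":5}
    - {"x":0,"y":0,"z":0,"wx":0,"wy":0,"wz":0,"hand":7}
    - {"x":0,"y":0,"z":0,"wx":0,"wy":0,"wz":0,"hand":7}
    - {"x":0,"y":0,"z":-1,"wx":0,"wy":0,"wz":0,"hand":7}
    - {"x":0,"y":0,"z":-3,"wx":0,"wy":0,"wz":0,"hand":7}
    - {"x":0,"y":0,"z":-4,"wx":0,"wy":0,"wz":0,"hand":7}
    - {"x":0,"y":0,"z":-4,"wx":0,"wy":0,"wz":0,"hand":7}
    - {"x":0,"y":0,"z":-4,"wx":0,"wy":0,"wz":0,"hand":7}
    - {"x":0.4,"y":4,"z":0,"wx":0,"wy":0,"wz":0,"hand":7}
    - {"x":0.6,"y":4.4,"z":0,"wx":0,"wy":0,"wz":0,"hand":7}
    - {"x":0.6,"y":4.4,"z":0,"wx":0,"wy":0,"wz":0,"hand":7}
    - {"x":0.4,"y":2.8,"z":0,"wx":0,"wy":0,"wz":0,"hand":7}

```text
time: 15.05
ee_pos: [0.6174, -0.0037, 0.1752]
ee_rot: [0.0, 0.715, 0.699, 0.001]
force: [-0.6, -0.5, 0.1]
gripper_width: 0.0697
gripper_force: 0.0
```

```bash
python3 - <<'E'
from h import *
s=r.observe(); print(s["ee_pos"],s["ee_rot"])
a=r.capture("wrist"); b=r.capture("scene")
b=cv2.resize(b[100:300,200:500],(640,427))
cv2.imwrite("pics/w5.png",cv2.resize(np.vstack([a,b])[:,:,::-1],(464,599)))
E
```

```text
[ 0.61738017 -0.00374618  0.17517324] [4.25032597e-04 7.15043144e-01 6.99079438e-01 1.03049342e-03]
```

View pics/w5.png

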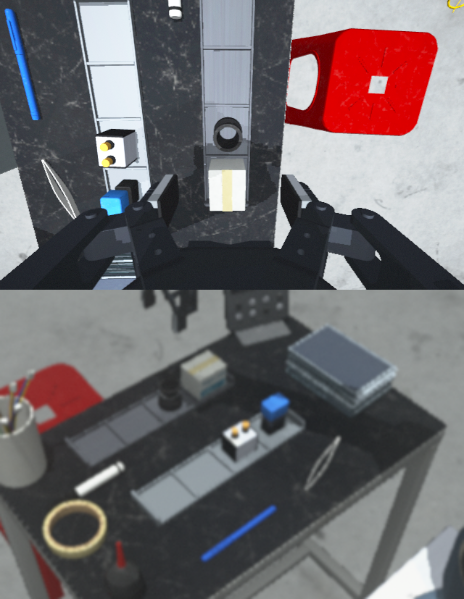

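The wrist view shows the loupe (228,132) centred between the pads. The scene view shows the stamp and shunt box standing in the two right compartments of the empty caddy. Next is the loupe.

Request:
apply_moves:
  moves:
    - {"x":0,"y":-0.1,"z":3,"wx":0,"wy":0,"wz":0,"hand":7}
    - {"x":0,"y":0,"z":4,"wx":0,"wy":0,"wz":0,"hand":7}
    - {"x":0,"y":0,"z":4,"wx":0,"wy":0,"wz":0,"hand":7}
    - {"x":0,"y":0,"z":3,"wx":0,"wy":0,"wz":0,"hand":7}
    - {"x":0,"y":0,"z":1.5,"wx":0,"wy":0,"wz":0,"hand":7}
    - {"x":0,"y":0,"z":0.6,"wx":0,"wy":0,"wz":0,"hand":7}
    - {"x":0,"y":0,"z":0,"wx":0,"wy":0,"wz":0,"hand":7}
    - {"x":0,"y":0,"z":0,"wx":0,"wy":0,"wz":0,"hand":3.3}
    - {"x":0,"y":0,"z":0,"wx":0,"wy":0,"wz":0,"hand":3.3}
    - {"x":0,"y":0,"z":0,"wx":0,"wy":0,"wz":0,"hand":3.3}
    - {"x":0,"y":0,"z":0,"wx":0,"wy":0,"wz":0,"hand":3.3}
    - {"x":0,"y":0,"z":0,"wx":0,"wy":0,"wz":0,"hand":3.3}

```text
time: 16.35
ee_pos: [0.6152, -0.0038, 0.0152]
ee_rot: [0.001, 0.715, 0.699, 0.001]
force: [-0.8, 0.0, 6.3]
gripper_width: 0.0382
gripper_force: 60.6
```

Request:
apply_moves:
  moves:
    - {"x":0,"y":0,"z":-2,"wx":0,"wy":0,"wz":0,"hand":3.3}
    - {"x":0,"y":0,"z":-4,"wx":0,"wy":0,"wz":0,"hand":3.3}
    - {"x":0,"y":0,"z":-4,"wx":0,"wy":0,"wz":0,"hand":3.3}
    - {"x":1,"y":-2.6,"z":0,"wx":0,"wy":0,"wz":0,"hand":3.3}
    - {"x":1.2,"y":-3.2,"z":0,"wx":0,"wy":0,"wz":0,"hand":3.3}
    - {"x":1.2,"y":-3.2,"z":0,"wx":0,"wy":0,"wz":0,"hand":3.3}
    - {"x":1.2,"y":-3.2,"z":0,"wx":0,"wy":0,"wz":0,"hand":3.3}
    - {"x":0.7,"y":-2.2,"z":0,"wx":0,"wy":0,"wz":0,"hand":3.3}
    - {"x":0.4,"y":-1.2,"z":0,"wx":0,"wy":0,"wz":0,"hand":3.3}
    - {"x":0,"y":0,"z":0,"wx":0,"wy":0,"wz":0,"hand":3.3}
    - {"x":0,"y":0,"z":0,"wx":0,"wy":0,"wz":0,"hand":3.3}

```text
time: 17.45
ee_pos: [0.4604, 0.0562, 0.1137]
ee_rot: [0.001, 0.715, 0.699, 0.001]
force: [0.9, 0.4, -0.4]
gripper_width: 0.0379
gripper_force: 60.0
```

Request:
apply_moves:
  moves:
    - {"x":0,"y":-0.1,"z":2,"wx":0,"wy":0,"wz":0,"hand":3.3}
    - {"x":0,"y":0,"z":3,"wx":0,"wy":0,"wz":0,"hand":3.3}
    - {"x":0,"y":0,"z":2.5,"wx":0,"wy":0,"wz":0,"hand":3.3}
    - {"x":0,"y":0,"z":1.5,"wx":0,"wy":0,"wz":0,"hand":3.3}
    - {"x":0,"y":0,"z":0.5,"wx":0,"wy":0,"wz":0,"hand":3.3}
    - {"x":0,"y":0,"z":0.2,"wx":0,"wy":0,"wz":0,"hand":3.3}
    - {"x":0,"y":0,"z":0.1,"wx":0,"wy":0,"wz":0,"hand":3.3}
    - {"x":0,"y":0,"z":0,"wx":0,"wy":0,"wz":0,"hand":3.3}

```text
time: 18.25
ee_pos: [0.4589, 0.0565, 0.0159]
ee_rot: [0.001, 0.715, 0.699, 0.001]
force: [1.1, 0.2, -1.0]
gripper_width: 0.0382
gripper_force: 60.0
```

Request:
apply_moves:
  moves:
    - {"x":0,"y":0,"z":0.1,"wx":0,"wy":0,"wz":0,"hand":3.3}
    - {"x":0,"y":0,"z":0.1,"wx":0,"wy":0,"wz":0,"hand":3.3}
    - {"x":0,"y":0,"z":0,"wx":0,"wy":0,"wz":0,"hand":3.3}

```text
time: 18.55
ee_pos: [0.4588, 0.0565, 0.0151]
ee_rot: [0.001, 0.715, 0.699, 0.0]
force: [-2.8, -1.2, 14.0]
gripper_width: 0.0383
gripper_force: 61.8
```

Request:
apply_moves:
  moves:
    - {"x":0,"y":0,"z":0,"wx":0,"wy":0,"wz":0,"hand":5}
    - {"x":0,"y":0,"z":0,"wx":0,"wy":0,"wz":0,"hand":7}
    - {"x":0,"y":0,"z":0,"wx":0,"wy":0,"wz":0,"hand":7}
    - {"x":0,"y":0,"z":-1,"wx":0,"wy":0,"wz":0,"hand":7}
    - {"x":0,"y":0,"z":-3,"wx":0,"wy":0,"wz":0,"hand":7}
    - {"x":0,"y":0,"z":-4,"wx":0,"wy":0,"wz":0,"hand":7.5}
    - {"x":0,"y":0,"z":-4,"wx":0,"wy":0,"wz":0,"hand":7.5}
    - {"x":0,"y":0,"z":-4,"wx":0,"wy":0,"wz":0,"hand":7.5}
    - {"x":-2.5,"y":3,"z":0,"wx":0,"wy":0,"wz":0,"hand":7.5}
    - {"x":-2.7,"y":3.2,"z":0,"wx":0,"wy":0,"wz":0,"hand":7.5}
    - {"x":-2.7,"y":3.2,"z":0,"wx":0,"wy":0,"wz":0,"hand":7.5}
    - {"x":-2.7,"y":3.2,"z":0,"wx":0,"wy":0,"wz":0,"hand":7.5}

```text
time: 19.75
ee_pos: [0.5826, -0.0535, 0.1742]
ee_rot: [0.0, 0.715, 0.699, 0.0]
force: [-0.2, 0.4, -0.1]
gripper_width: 0.0751
gripper_force: 0.0
```

Request:
apply_moves:
  moves:
    - {"x":-2.5,"y":3.2,"z":0,"wx":0,"wy":0,"wz":0,"hand":7.5}
    - {"x":0,"y":0,"z":0,"wx":0,"wy":0,"wz":0,"hand":7.5}
    - {"x":0,"y":0,"z":0,"wx":0,"wy":0,"wz":0,"hand":7.5}

```text
time: 20.05
ee_pos: [0.613, -0.0783, 0.1732]
ee_rot: [-0.001, 0.715, 0.699, 0.0]
force: [-0.7, -0.4, -0.5]
gripper_width: 0.0749
gripper_force: 0.0
```

```bash
python3 - <<'E'
from h import *
s=r.observe(); print(s["ee_pos"],s["ee_rot"])
a=r.capture("wrist"); b=r.capture("scene")
b=cv2.resize(b[100:300,200:500],(640,427))
cv2.imwrite("pics/w6.png",cv2.resize(np.vstack([a,b])[:,:,::-1],(464,599)))
E
```

```text
[ 0.61296369 -0.07831287  0.17317644] [-6.57678839e-04  7.15359367e-01  6.98756423e-01  7.35783284e-05]
```

View pics/w6.png

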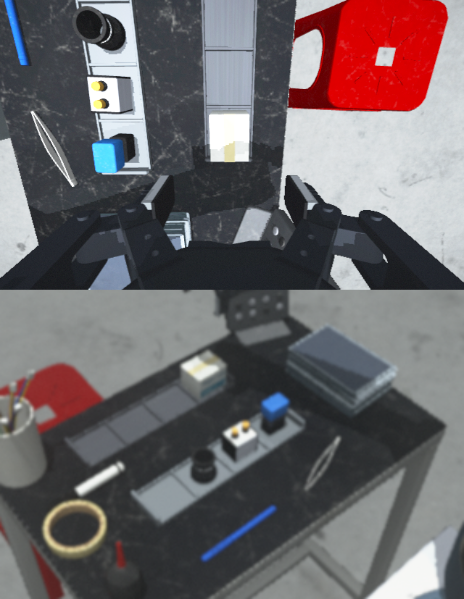

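Three things stand in place. In the wrist view the carton (229,135) is centred between the pads, so I grip it.

Request:
apply_moves:
  moves:
    - {"x":0,"y":0.1,"z":3,"wx":0,"wy":0,"wz":0,"hand":7.5}
    - {"x":0,"y":0,"z":4,"wx":0,"wy":0,"wz":0,"hand":7.5}
    - {"x":0,"y":0,"z":4,"wx":0,"wy":0,"wz":0,"hand":7.5}
    - {"x":0,"y":0,"z":3,"wx":0,"wy":0,"wz":0,"hand":7.5}
    - {"x":0,"y":0,"z":1.3,"wx":0,"wy":0,"wz":0,"hand":7.5}
    - {"x":0,"y":0,"z":0.5,"wx":0,"wy":0,"wz":0,"hand":7.5}
    - {"x":0,"y":0,"z":0,"wx":0,"wy":0,"wz":0,"hand":7.5}
    - {"x":0,"y":0,"z":0,"wx":0,"wy":0,"wz":0,"hand":4.3}
    - {"x":0,"y":0,"z":0,"wx":0,"wy":0,"wz":0,"hand":4.3}
    - {"x":0,"y":0,"z":0,"wx":0,"wy":0,"wz":0,"hand":4.3}
    - {"x":0,"y":0,"z":0,"wx":0,"wy":0,"wz":0,"hand":4.3}
    - {"x":0,"y":0,"z":0,"wx":0,"wy":0,"wz":0,"hand":4.3}

```text
time: 21.35
ee_pos: [0.6156, -0.078, 0.0173]
ee_rot: [0.001, 0.715, 0.699, 0.001]
force: [-0.8, -0.3, 7.1]
gripper_width: 0.0489
gripper_force: 63.8
```

Request:
apply_moves:
  moves:
    - {"x":0,"y":0,"z":-2,"wx":0,"wy":0,"wz":0,"hand":4.3}
    - {"x":0,"y":0,"z":-4,"wx":0,"wy":0,"wz":0,"hand":4.3}
    - {"x":0,"y":0,"z":-4,"wx":0,"wy":0,"wz":0,"hand":4.3}
    - {"x":2.4,"y":-1.8,"z":-2,"wx":0,"wy":0,"wz":0,"hand":4.3}
    - {"x":3.2,"y":-2.6,"z":0,"wx":0,"wy":0,"wz":0,"hand":4.3}
    - {"x":3.2,"y":-2.6,"z":0,"wx":0,"wy":0,"wz":0,"hand":4.3}
    - {"x":3.2,"y":-2.6,"z":0,"wx":0,"wy":0,"wz":0,"hand":4.3}
    - {"x":3.2,"y":-2.6,"z":0,"wx":0,"wy":0,"wz":0,"hand":4.3}
    - {"x":3.0,"y":-2.0,"z":0,"wx":0,"wy":0,"wz":0,"hand":4.3}
    - {"x":2.4,"y":-1.6,"z":0,"wx":0,"wy":0,"wz":0,"hand":4.3}
    - {"x":0,"y":0,"z":0,"wx":0,"wy":0,"wz":0,"hand":4.3}
    - {"x":0,"y":0,"z":0,"wx":0,"wy":0,"wz":0,"hand":4.3}

```text
time: 22.55
ee_pos: [0.4605, 0.1317, 0.1356]
ee_rot: [0.0, 0.714, 0.7, 0.0]
force: [-0.2, -0.1, -0.5]
gripper_width: 0.0495
gripper_force: 63.0
```

```bash
python3 - <<'E'
from h import *
s=r.observe(); print(s["ee_pos"],s["ee_rot"])
a=r.capture("wrist"); b=r.capture("top")
b=cv2.resize(b[80:300,190:540],(640,402))
cv2.imwrite("pics/w7.png",cv2.resize(np.vstack([a,b])[:,:,::-1],(476,599)))
E
```

```text
[0.46051903 0.1317174  0.13561872] [4.74222242e-04 7.14339627e-01 6.99799016e-01 9.89141542e-05]
```

View pics/w7.png

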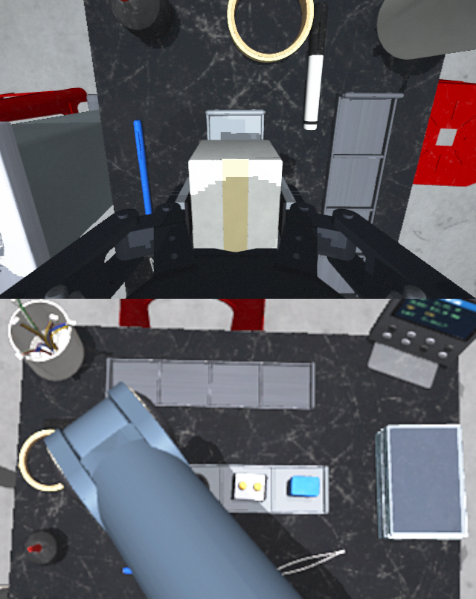

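The carton hangs square. It is centred at u≈235, over the caddy end at 207–264. The stamp and shunt box stand mid-compartment in the top view. I lower it.

Request:
apply_moves:
  moves:
    - {"x":0.05,"y":0,"z":3,"wx":0,"wy":0,"wz":0,"hand":4.3}
    - {"x":0,"y":0,"z":3,"wx":0,"wy":0,"wz":0,"hand":4.3}
    - {"x":0,"y":0,"z":2.5,"wx":0,"wy":0,"wz":0,"hand":4.3}
    - {"x":0,"y":0,"z":1.5,"wx":0,"wy":0,"wz":0,"hand":4.3}
    - {"x":0,"y":0,"z":0.7,"wx":0,"wy":0,"wz":0,"hand":4.3}
    - {"x":0,"y":0,"z":0.4,"wx":0,"wy":0,"wz":0,"hand":4.3}
    - {"x":0,"y":0,"z":0.3,"wx":0,"wy":0,"wz":0,"hand":4.3}
    - {"x":0,"y":0,"z":0.3,"wx":0,"wy":0,"wz":0,"hand":4.3}
    - {"x":0,"y":0,"z":0,"wx":0,"wy":0,"wz":0,"hand":4.3}

```text
time: 23.55
ee_pos: [0.461, 0.1319, 0.0186]
ee_rot: [0.0, 0.715, 0.699, 0.0]
force: [-0.3, -0.7, -1.4]
gripper_width: 0.0492
gripper_force: 63.0
```

Request:
apply_moves:
  moves:
    - {"x":0,"y":0,"z":0.1,"wx":0,"wy":0,"wz":0,"hand":4.3}
    - {"x":0,"y":0,"z":0.1,"wx":0,"wy":0,"wz":0,"hand":4.3}
    - {"x":0,"y":0,"z":0,"wx":0,"wy":0,"wz":0,"hand":4.3}

```text
time: 23.85
ee_pos: [0.4611, 0.132, 0.0172]
ee_rot: [0.001, 0.715, 0.699, 0.0]
force: [-1.7, -0.9, 7.1]
gripper_width: 0.049
gripper_force: 63.7
```

Request:
apply_moves:
  moves:
    - {"x":0,"y":0,"z":0,"wx":0,"wy":0,"wz":0,"hand":6}
    - {"x":0,"y":0,"z":0,"wx":0,"wy":0,"wz":0,"hand":7.5}
    - {"x":0,"y":0,"z":0,"wx":0,"wy":0,"wz":0,"hand":7.5}
    - {"x":0,"y":0,"z":-1,"wx":0,"wy":0,"wz":0,"hand":7.5}
    - {"x":0,"y":0,"z":-3,"wx":0,"wy":0,"wz":0,"hand":7.5}
    - {"x":0,"y":0,"z":-4,"wx":0,"wy":0,"wz":0,"hand":7.5}
    - {"x":0,"y":0,"z":-5,"wx":0,"wy":0,"wz":0,"hand":7.5}
    - {"x":0,"y":0,"z":-5,"wx":0,"wy":0,"wz":0,"hand":7.5}
    - {"x":0,"y":0,"z":-4,"wx":0,"wy":0,"wz":0,"hand":7.5}
    - {"x":-5,"y":0,"z":0,"wx":0,"wy":0,"wz":0,"hand":7.5}
    - {"x":-5,"y":0,"z":0,"wx":0,"wy":0,"wz":0,"hand":7.5}
    - {"x":-5,"y":0,"z":0,"wx":0,"wy":0,"wz":0,"hand":7.5}

```text
time: 25.05
ee_pos: [0.4571, -0.0193, 0.2375]
ee_rot: [0.001, 0.714, 0.7, 0.0]
force: [1.3, -0.9, 0.2]
gripper_width: 0.0749
gripper_force: 0.0
```

Request:
apply_moves:
  moves:
    - {"x":-5,"y":0,"z":0,"wx":0,"wy":0,"wz":0,"hand":7.5}
    - {"x":-5,"y":0,"z":0,"wx":0,"wy":0,"wz":0,"hand":7.5}
    - {"x":-5,"y":0,"z":0,"wx":0,"wy":0,"wz":0,"hand":7.5}
    - {"x":-5,"y":0,"z":0,"wx":0,"wy":0,"wz":0,"hand":7.5}
    - {"x":-5,"y":0,"z":0,"wx":0,"wy":0,"wz":0,"hand":7.5}
    - {"x":-3,"y":0,"z":0,"wx":0,"wy":0,"wz":0,"hand":7.5}
    - {"x":0,"y":0,"z":0,"wx":0,"wy":0,"wz":0,"hand":7.5}

```text
time: 25.75
ee_pos: [0.4496, -0.3032, 0.2363]
ee_rot: [0.0, 0.718, 0.696, -0.0]
force: [-1.1, 0.7, -0.4]
gripper_width: 0.075
gripper_force: 0.0
```

```bash
python3 - <<'E'
from h import *
s=r.observe(); print(s["ee_pos"])
b=r.capture("top"); C=cam("top")
h=cv2.cvtColor(b,cv2.COLOR_RGB2HSV).astype(int); m=(h[...,1]>120)&(h[...,0]>90)&(h[...,0]<125)&(h[...,2]>180); m[:180]=0;m[250:]=0;m[:,:270]=0;m[:,440:]=0
for q,c,mm in blobs(b,m,60): print("stamp",rect(C,mm,.065))
m=(h[...,1]>90)&(h[...,0]<40)&(h[...,2]>120);m[:180]=0;m[250:]=0;m[:,:340]=0;m[:,440:]=0
for q,c,mm in blobs(b,m,8): print("brass",rect(C,mm,.058))
cv2.imwrite("pics/w8.png",cv2.resize(b[80:300,190:540],(790,497))[:,:,::-1])
E
```

```text
[ 0.44962138 -0.30320836  0.23634691]
stamp (array([459.3, -95.1]), array([37.7, 26.4]), 88.69)
brass (array([459.9,  -9.1]), array([7.6, 7.7]), 89.42)
brass (array([459. , -29.9]), array([7.6, 9.6]), 89.28)
```

View pics/w8.png

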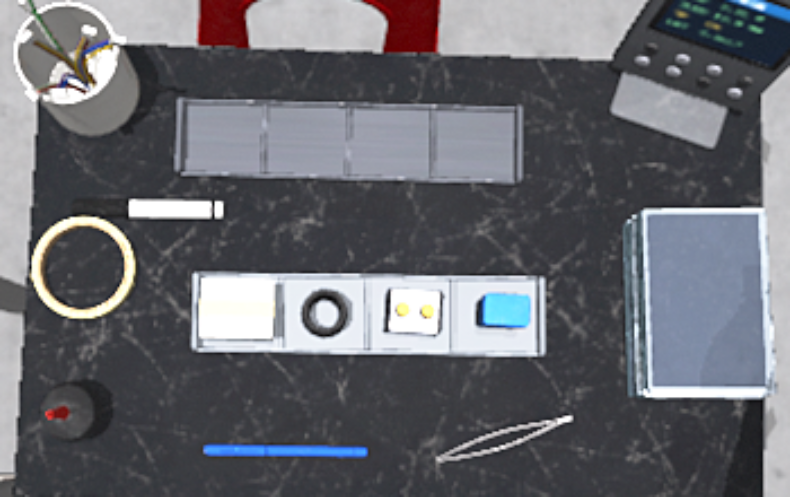

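The top view shows the carton (236,308), loupe (327,313), shunt box (414,311) and stamp (505,309), each mid-compartment and upright. The bystanders have not moved, so I hand in.

```bash
python3 -c "
from plant import r
print(r.close_job())"
```

```text
the job is handed in; nothing more can be done
None
```

All four things now stand in the empty caddy in mirrored order (stamp rightmost, then shunt box, loupe, carton), and the job is handed in at about 26 s; the final top view shows each mid-compartment and the bystanders in place, but no verdict was returned.

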